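# Seat the tapered plug of a vacuum stopcock

### The arm

A 7-joint arm with a two-finger parallel gripper is mounted at the origin on the work surface. World frame = base frame: x ahead of the robot, y to its left, z up, the work surface at z = 0. Lengths are in m, angles in rad, forces in N, time in s.
With the tool pointing down it reaches from about 0.4 to 0.9 m from the base axis. Payload 5.5 kg.
Tool frame: the origin (TCP) lies midway between the tips of the shut fingers; the grasp point (between the pads) lies 19 mm behind it (manip.grip_depth is the distance from the TCP to the grasp point, in m); z points along the fingers, y is the line along which they close (so a half turn about z gives the same grasp; the last joint's range is limited). The gripper opens to 92 mm and grips with 3 to 60 N. Pads are 19 mm wide; open, the fingers measure 130 mm over their backs; the gripper's body (75 mm by 190 mm) begins 47 mm behind the grasp point.
Start: joints at [-0.957, 0.501, -0.427, 1.55, 0.221, 1.138, -0.21], TCP at [0.223, 0.61, 0.227] pointing down, gripper open.
Joint ranges: [-2.88, 2.88], [-0.31, 2.03], [-1.54, 1.56], [0.2, 2.42], [-1.41, 4.55], [0.19, 2.02], [-2.57, 2.57]. Speed limits (rad/s): [2.57, 2.57, 3.14, 3.14, 3.14, 3.14, 3.14].

### API

Orientations are given as a unit quaternion [x, y, z, w].
In Python, from bench import manip, effector, viewer gives the robot as it stands. Calls block until the motion is done:
- manip.move_pose(position, orientation): joint-space move of the TCP to a pose.
- manip.servo_line(position, ori=None, vel=0.15): straight line of the TCP; ori=None keeps the orientation; vel is the mean speed in m/s.
- manip.movej(angles): joint-space move.
- effector.open_jaws() and effector.close(f_grip=None): open the fingers fully, or close them until they stop; f_grip is the grip in N (None keeps the last).
- manip.sleep(seconds).
- manip.solve_ik(position, orientation): joint angles nearest the present ones, or None.
- viewer.get_image(name): name is "scene" or "top"; returns the picture (384x512x3 uint8, red, green, blue); there is no depth.
- viewer.get_calibration(name): a dict with "vfov" (degrees; the focal length in pixels is half the picture's height over the tangent of half this angle, whatever the lens; pixels are square), "cx", "cy" (the principal point, pixels), "dist_coeffs" ([k1, k2, p1, p2, k3] as OpenCV has them; the pictures are not rectified), "eye" and "attitude" of the camera in the world. Camera axes: x right, y down, z forward; pixel columns grow to the right and rows downward; lengths in m; the calibration is good to about 2 mm. A picture is of the moment at which its call begins. get_calibration takes no time and is no camera call.
A pose or a line that the arm cannot do raises manip.PlanningError and nothing moves.
- manip.hand_in(): hands the job in; it is judged then, once.
Readings, each from a call of its own:
- manip.current_clock(): time.
- manip.current_q(): joint angles.
- manip.current_joint_velocities(): joint speeds.
- manip.current_tau(): joint torques, N m.
- manip.current_tool_pos(): TCP position.
- manip.current_tcp_rot(): TCP orientation.
- manip.current_force(): force on the tool from outside, world axes, zero at the start.
- manip.current_wrist_torque(): the same for the moment, N m.
- manip.current_finger_gap(): finger opening in m.
- manip.current_gripper_force(): force on a finger pad.
Only numpy, scipy, OpenCV 4.12 (cv2) and the standard library are available. Lean on these libraries where they do the work, as an engineer would, in place of code of your own. Each camera call takes 0.05 s, during which the arm holds its last target. There are 200 camera calls.

### The job

Take the red-handled plug out of its wooden stand and set it in the bore of the stopcock with its handle in line with the brass pipe. Then press it down and, keeping the pressure on, turn it a quarter turn either way, so that the plug wedges fast: handle square across the pipe, black ring sunk wholly below the barrel's rim. The liner is delicate: never push down on the stopcock with more than 20 N. Then let go and leave everything else in its place.

Things in the scene. Friction and masses are not known exactly. Their poses are not given: they have to be found in the camera images.
- plug: the plug to fit: brass taper with a red bar handle, 92 mm tall, 0.15 kg, upright at the start. Origin: centre of its underside; z up its axis, x along the handle. Taper radius 6.7 mm at the underside, growing 12 mm per 100 mm: 12.7 mm at its top 50 mm up. Its top 4 mm is a black ring. Above it a neck 10 mm thick
- plug_ring (a point): point on the plug's axis level with the top edge of its black ring, 50 mm above the underside
- plug_handle (a point): centre of the plug's red handle bar, 80 mm above its underside, the place to grip; the bar is 50 mm long (plug's x), 12 mm thick (y), 24 mm high
- stopcock: the stopcock, screwed to the bench: clear foot plate 160 x 120 x 12 mm, upright aluminium barrel 52 mm across with a red band, and a brass pipe along the foot's long side. Origin: centre of the foot's underside; x along the pipe, z up
- rim (a point): centre of the stopcock's mouth, on the bore's axis at the barrel's top, 85 mm above the bench. Bore: six white sprung segments forming a taper like the plug's, 12.0 mm from axis to segment at the rim, 50 mm deep. The plug first stops with the ring's top about 5 mm above the rim. Straight pushing then gains little and sticks; turned under 12 to 18 N of push (0.2 to 0.5 N m) it works down and holds
- barrel (a joint): how far the barrel has been pushed down on the rubber cushion under it, in m: 0 unloaded, 1 mm for every 10 N of downward push (20 N is 2.0 mm); it springs back when unloaded
- stand_a: round wooden stand, 54 mm across, 40 mm high, fixed, with a hole 30 mm across whose floor is 12 mm above the bench; it holds the red-handled plug standing loose and upright. Origin: centre of its underside
- stand_b: the same stand holding the spare. Origin: centre of its underside
- spare: spare plug with a blue handle, otherwise like the plug; leave it. Origin: centre of its underside
- jar: small jar of grease, 52 mm across, 50 mm high; leave it. Origin: centre of its underside
- rule: folded white rule, 200 x 32 x 14 mm, its long side along its y; leave it. Origin: centre of its underside
- weight: brass weight, 40 mm across, 34 mm high; leave it. Origin: centre of its underside
Mind the look-alikes: they are no part of the job. There is more than one size of the stopcock; the one meant has the size given above.

How it is judged:
On the way, in this order (a step that is already met when the one before it is completed fails the run):
1. the plug stands in the bore with its handle in line with the pipe (within 0.35 rad), not yet driven in (horizontal distance between plug_ring and rim below 0.005 m and z of plug_ring in the frame of rim below 0.008 m and angle between plug's own z axis and vertical below 0.12 rad and angle between the x axis of plug and the x axis of stopcock, either way round below 0.35 rad), for 0.2 s.
2. the plug has been driven down until its black ring is wholly below the rim, with the handle across the pipe (within 0.2 rad) (horizontal distance between plug_ring and rim below 0.004 m and z of plug_ring in the frame of rim below 0 m and angle between the x axis of plug and the y axis of stopcock, either way round below 0.2 rad), for 0.2 s.
At the end, for the whole second after the job is handed in: The released plug stays wedged upright in the bore: top edge of its black ring below the rim, axis within 4 mm of the bore's, handle across the pipe within 0.2 rad (11 degrees), at rest (all of step 2 and angle between plug's own z axis and vertical below 0.1 rad and linear speed of plug below 0.01 m/s); the robot touches nothing.
It fails at once if the stopcock's barrel is pushed down with more than 20 N (2.0 mm on its cushion) (value of joint barrel above 0.002 m).
It fails at once if the spare plug, jar, rule or weight is moved from its place (over 20 mm) (distance of any of spare, jar, rule, weight from where it was at the start of the episode above 0.02 m).
It also fails if it takes over 54 s, if anything falls off the work surface, if the arm or the gripper's body presses on something with over 40 N, if the wrist force passes 120 N, or if a joint passes its speed limit or range.

## Working session

There is one attempt and no reset: what is moved stays moved. The work goes in short steps, each a Python script; the robot and the scene stay as the last script left them, time stands still between calls to the robot, and variables do not carry over. Pictures are saved under pics/ and viewed, at most 10 in all, crops included, and the job is handed in when it is done.

```bash
mkdir -p pics; ls; python3 - <<'E'
from bench import manip, effector, viewer
import cv2
for n in ("scene","top"):
    cv2.imwrite(f"pics/{n}0.png",viewer.get_image(n)[:,:,::-1]); print(n,viewer.get_calibration(n))
print(manip.current_clock(),manip.current_tcp_rot(),manip.current_force(),manip.current_finger_gap())
E
```

```text
pics
scene {'vfov': 44.71782425974784, 'cx': 249.78557456269434, 'cy': 188.26017547068705, 'dist_coeffs': array([0.04154993, 0.        , 0.        , 0.        , 0.        ]), 'eye': array([1.41389794, 0.17072599, 0.67719417]), 'attitude': array([ 0.55761413,  0.67327857, -0.37856286, -0.30406021])}
top {'vfov': 52.77664302061606, 'cx': 252.21650961226274, 'cy': 190.49602629821257, 'dist_coeffs': array([-0.09170786,  0.        ,  0.        ,  0.        ,  0.        ]), 'eye': array([ 0.35957037, -0.00228696,  1.18924626]), 'attitude': array([ 0.70769383, -0.70396877,  0.03812425, -0.04630295])}
0.1 [ 1.74481379e-01  9.84660080e-01 -8.63573552e-04 -1.73328386e-04] [-0.27359779 -0.49025784 -0.2390505 ] 0.09181513223789407
```

View pics/scene0.png

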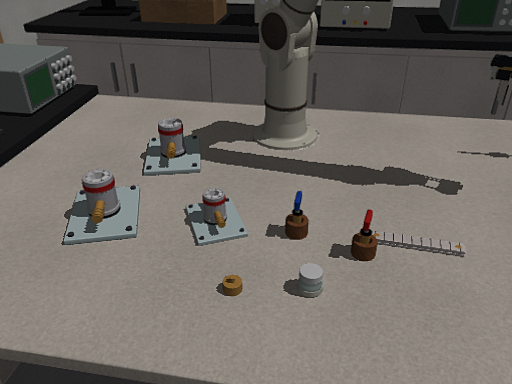

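View pics/top0.png

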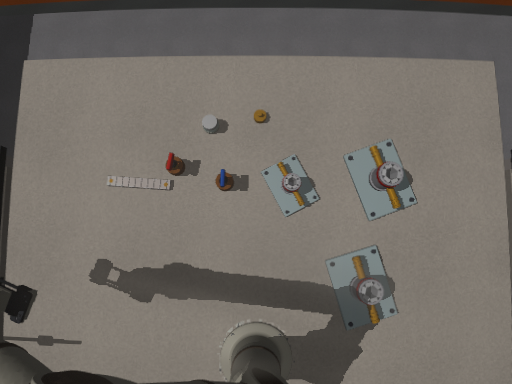

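The scene view shows a red plug in its stand at (365,240), a blue spare at (297,220), and three stopcocks. In the top view the stopcocks are at (291,183), (388,174) and (368,290), and the red handle is at (171,160). Next I measure the foot plates to find the stopcock with the given size.

```bash
cat > h.py <<'E'
import numpy as np, cv2
from scipy.spatial.transform import Rotation as R
from bench import manip, effector, viewer
def K(c): f=192/np.tan(np.radians(c['vfov']/2)); return np.array([[f,0,c['cx']],[0,f,c['cy']],[0,0,1]])
def ray(n,px):
    c=viewer.get_calibration(n)
    u=cv2.undistortPoints(np.array(px,float).reshape(-1,1,2),K(c),c['dist_coeffs']).reshape(-1,2)
    return c['eye'],R.from_quat(c['attitude']).apply(np.c_[u,np.ones(len(u))])
def onplane(n,px,z):
    e,d=ray(n,px); return e+d*((z-e[2])/d[:,2])[:,None]
def proj(n,P):
    c=viewer.get_calibration(n); r=R.from_quat(c['attitude']).inv()
    return cv2.projectPoints(np.array(P,float).reshape(-1,1,3),r.as_rotvec(),-r.apply(c['eye']),K(c),c['dist_coeffs'])[0].reshape(-1,2)
def tri(a,b):
    A=np.zeros((3,3));v=np.zeros(3);L=[]
    for n,p in (("scene",a),("top",b)):
        e,d=ray(n,[p]);d=d[0]/np.linalg.norm(d[0]);M=np.eye(3)-np.outer(d,d);A+=M;v+=M@e;L.append((M,e))
    X=np.linalg.solve(A,v); return X,[np.linalg.norm(M@(X-e)) for M,e in L]
def blobs(m,amin):
    cs,_=cv2.findContours(m.astype(np.uint8),cv2.RETR_EXTERNAL,cv2.CHAIN_APPROX_NONE)
    return [c for c in cs if cv2.contourArea(c)>=amin]
E
python3 - <<'E'
from h import *
np.set_printoptions(precision=4,suppress=True)
t=cv2.imread('pics/top0.png');s=cv2.imread('pics/scene0.png')
for im in(t,s):
  h=cv2.cvtColor(im,cv2.COLOR_BGR2HSV); print(h[160,171] if im is t else h[215,367])
h=cv2.cvtColor(t,cv2.COLOR_BGR2HSV)
print('plate px',h[165,275],h[205,365],h[315,350])
m=(h[...,0]>80)&(h[...,0]<110)&(h[...,1]>25)
m=cv2.morphologyEx(m.astype(np.uint8),cv2.MORPH_CLOSE,np.ones((7,7)))
for c in blobs(m,800):
    P=onplane('top',c.reshape(-1,2),.012)
    r=cv2.minAreaRect((P[:,:2]*1000).astype(np.float32)); print('plate',cv2.contourArea(c),r)
for n,im in(('top',t),('scene',s)):
    h=cv2.cvtColor(im,cv2.COLOR_BGR2HSV)
    m=((h[...,0]<6)|(h[...,0]>174))&(h[...,1]>170)&(h[...,2]>90)
    for c in blobs(m,8):
        print(n,'red',cv2.contourArea(c),cv2.boundingRect(c),c.reshape(-1,2).mean(0),cv2.minAreaRect(c))
cv2.imwrite('pics/ct.png',np.vstack([np.hstack([cv2.resize(t[135:195,140:200],(360,360),interpolation=2),cv2.resize(t[245:335,320:410],(360,360),interpolation=2)])]))
E
```

```text
[  2 162  77]
[  0 221 127]
plate px [ 90  20 138] [ 90  22 137] [90 23 76]
top red 31.5 (166, 153, 7, 16) [169.0303 160.7576] ((168.84144592285156, 160.57318115234375), (3.4223086833953857, 15.295625686645508), 12.094757080078125)
scene red 49.0 (365, 210, 7, 13) [368.4 216. ] ((368.3823547363281, 215.97059631347656), (5.093247413635254, 12.854387283325195), 14.03624439239502)
scene red 8.0 (219, 198, 6, 7) [221.6875 201.25  ] ((221.6800079345703, 201.2400360107422), (2.4000000953674316, 7.600000381469727), 53.13010025024414)
scene red 24.0 (103, 182, 10, 10) [107.6071 186.4643] ((107.5615463256836, 186.6077117919922), (4.589284420013428, 12.279437065124512), 60.2551155090332)
scene red 11.0 (175, 128, 7, 6) [178.3125 130.9375] ((178.25001525878906, 130.75001525878906), (2.8284268379211426, 7.77817440032959), 45.0)
```

View pics/ct.png

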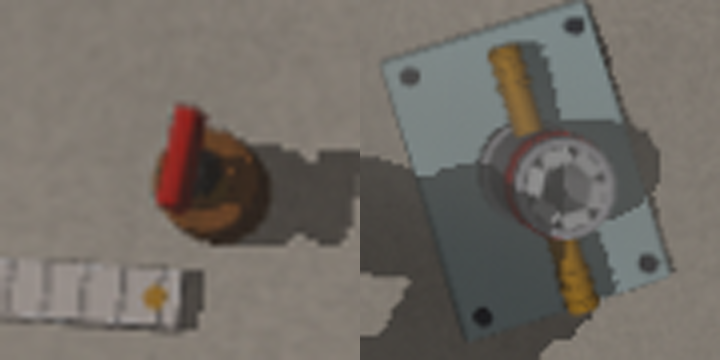

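The crop shows the red handle bar in the left panel and, in the right panel, one stopcock with its segmented mouth, half in shadow. The plate mask needs a lower saturation threshold.

```bash
python3 - <<'E'
from h import *
np.set_printoptions(precision=4,suppress=True)
t=cv2.imread('pics/top0.png')
h=cv2.cvtColor(t,cv2.COLOR_BGR2HSV)
m=(h[...,0]>75)&(h[...,0]<112)&(h[...,1]>12)
m[:130]=0;m[:,:250]=0
m=cv2.morphologyEx(m.astype(np.uint8),cv2.MORPH_OPEN,np.ones((2,2)))
n,l,st,ce=cv2.connectedComponentsWithStats(m)
for (a,b) in((291,183),(388,178),(363,288)):
    w=np.zeros_like(m); s=36 if a==291 else 50
    w[b-s:b+s,a-s:a+s]=m[b-s:b+s,a-s:a+s]
    pts=np.argwhere(w)[:,::-1]
    P=onplane('top',pts,.012)
    r=cv2.minAreaRect((P[:,:2]*1000).astype(np.float32)); print(a,b,len(pts),r)
    print(proj('top',np.c_[cv2.boxPoints(r)/1000,[.012]*4]).round(1).tolist())
# mouth rim: bright blob & ring circle on tall barrel
s=cv2.imread('pics/scene0.png')
cv2.imwrite('pics/c2.png',np.vstack([np.hstack([cv2.resize(t[y-20:y+20,x-20:x+20],(260,260),interpolation=2) for x,y in((291,183),(388,174),(370,290))]),np.hstack([cv2.resize(s[y-30:y+30,x-30:x+30],(260,260),interpolation=2) for x,y in((213,203),(100,188),(171,133))])]))
E
```

```text
291 183 1409 ((515.8304443359375, -106.54005432128906), (158.0498046875, 118.6120834350586), 28.317228317260742)
[[286.1, 217.7], [320.2, 199.4], [295.3, 154.6], [261.6, 172.4]]
388 178 2390 ((536.1327514648438, -385.81304931640625), (216.86917114257812, 165.05532836914062), 20.361154556274414)
[[369.3, 222.0], [418.0, 203.4], [391.5, 138.8], [343.3, 156.3]]
363 288 2344 ((207.74810791015625, -320.16607666015625), (216.06246948242188, 163.14349365234375), 16.846580505371094)
[[347.1, 330.9], [398.2, 314.3], [376.6, 245.4], [325.7, 261.2]]
```

View pics/c2.png

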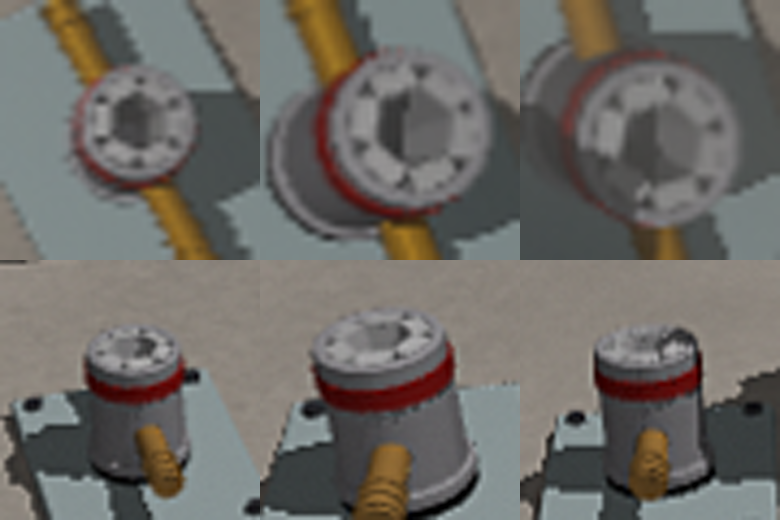

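The small stopcock at (291,183) has the 160x120 foot, so it is the target. Its mouth centre is near (291.6,181.6) in the top view and (213.4,192.9) in the scene view.

```bash
python3 - <<'E'
from h import *
np.set_printoptions(precision=4,suppress=True)
print('rim',tri((213.4,192.9),(291.6,181.6)),onplane('top',[(291.6,181.6)],.085),onplane('scene',[(213.4,192.9)],.085))
C={}
for n in('top','scene'):
    im=cv2.imread(f'pics/{n}0.png'); h=cv2.cvtColor(im,cv2.COLOR_BGR2HSV).astype(int)
    x0,y0=(155,145) if n=='top' else (355,200)
    sub=h[y0:y0+45,x0:x0+35]
    m=((sub[...,0]<6)|(sub[...,0]>174))&(sub[...,1]>125)&(sub[...,2]>50)
    k,l,st,ce=cv2.connectedComponentsWithStats(m.astype(np.uint8)); i=1+st[1:,4].argmax()
    p=np.argwhere(l==i)[:,::-1]+[x0,y0]; C[n]=p.mean(0); print(n,len(p),C[n],p.min(0),p.max(0))
    if n=='top':
        for y in range(p[:,1].min(),p[:,1].max()+1): r=p[p[:,1]==y,0]; print(y,r.min(),r.max(),end='; ')
        P=onplane('top',p,.104)[:,:2]; w,v=np.linalg.eigh(np.cov(P.T)); print('\nyaw',np.degrees(np.arctan2(*v[::-1,1])),np.ptp(P@v,axis=0))
        r=cv2.minAreaRect((P*1000).astype(np.float32)); print(r)
print('handle',tri(C['scene'],C['top']))
print(onplane('top',[C['top']],.094),onplane('scene',[C['scene']],.092))
# stand top (brown) bounding
im=cv2.imread('pics/top0.png');h=cv2.cvtColor(im,cv2.COLOR_BGR2HSV).astype(int);sub=h[140:190,155:200]
m=(sub[...,0]>=6)&(sub[...,0]<16)&(sub[...,1]>110)
p=np.argwhere(m)[:,::-1]+[155,140]; print('brown',p.min(0),p.max(0),onplane('top',[(p.min(0)+p.max(0))/2],.03))
print(manip.current_clock())
E
```

```text
rim (array([ 0.5182, -0.1017,  0.0856]), [np.float64(0.0006574296049329829), np.float64(0.0006574296049329889)]) [[ 0.5184 -0.1024  0.085 ]] [[ 0.5173 -0.1013  0.085 ]]
top 86 [169.5349 160.9419] [166 153] [173 169]
153 169 172; 154 169 172; 155 169 173; 156 168 173; 157 168 173; 158 168 173; 159 168 173; 160 168 171; 161 167 171; 162 167 172; 163 167 171; 164 167 171; 165 167 171; 166 166 170; 167 166 170; 168 166 170; 169 167 170; 
yaw 169.83070400293974 [0.0162 0.0483]
((573.9560546875, 247.87347412109375), (16.058879852294922, 48.230865478515625), 80.72282409667969)
scene 113 [367.5221 219.646 ] [363 210] [372 230]
handle (array([0.5762, 0.2516, 0.0938]), [np.float64(0.000611781421172406), np.float64(0.0006117814211724638)])
[[0.5762 0.2509 0.094 ]] [[0.5735 0.2525 0.092 ]]
brown [166 157] [182 173] [[0.5762 0.2515 0.03  ]]
0.1
```

```bash
cat >> h.py <<'E'
def Q(deg): return (R.from_euler('z',deg,degrees=True)*R.from_euler('x',180,degrees=True)).as_quat()
E
python3 - <<'E'
from h import *
np.set_printoptions(precision=3,suppress=True)
print('psi now',R.from_quat(manip.current_tcp_rot()).as_matrix()[:,0])
for p in(-9.5,170.5):
    print(p,manip.solve_ik([.576,.2515,.2],Q(p)),manip.solve_ik([.576,.2515,.073],Q(p)))
for p in(28.3,118.3,-61.7,208.3): print(p,manip.solve_ik([.518,-.102,.1],Q(p)))
E
```

```text
psi now [-0.939  0.344  0.   ]
-9.5 [-0.648  0.462  0.261  1.653 -0.133  1.044 -2.083] [-0.649  0.619  0.264  1.736 -0.21   0.814 -2.023]
170.5 [-0.195  0.477 -0.35   1.636  0.182  1.06   0.807] [-0.205  0.632 -0.34   1.719  0.268  0.836  0.74 ]
28.3 [-0.107  0.434  0.307  1.98  -0.187  0.754 -0.767]
118.3 [ 0.05   0.422  0.114  1.974 -0.068  0.749  0.698]
-61.7 [-0.688  0.73   1.131  1.996 -0.822  0.969 -1.781]
208.3 [ 0.226  0.423 -0.101  1.968  0.06   0.753  2.155]
```

```bash
python3 - <<'E'
from h import *
np.set_printoptions(precision=4,suppress=True)
manip.move_pose([.576,.2515,.16],Q(170.5)); print(manip.current_clock())
manip.servo_line([.576,.2515,.073],vel=.12)
effector.close(60); print(manip.current_finger_gap(),manip.current_gripper_force(),manip.current_force())
manip.servo_line([.576,.2515,.22],vel=.15); print(manip.current_finger_gap(),manip.current_clock())
manip.move_pose([.518,-.102,.19],Q(28.3)); manip.sleep(.3)
print(manip.current_tool_pos(),manip.current_force(),manip.current_clock(),manip.current_finger_gap())
s,t=viewer.get_image('scene'),viewer.get_image('top')
cv2.imwrite('pics/s1.png',s[:,:,::-1]);cv2.imwrite('pics/t1.png',t[:,:,::-1])
cv2.imwrite('pics/c3.png',np.hstack([cv2.resize(im[y-35:y+35,x-35:x+35,::-1],(400,400),interpolation=2) for im,x,y in((s,213,185),(t,291,182))]))
E
```

```text
1.9417
0.011531800390742218 59.99949932098389 [ 0.3274  0.1419 -0.1721]
0.011654099392875952 5.1667
[ 0.5182 -0.1015  0.1899] [ 0.0899 -1.1052 -0.9807] 6.95 0.011600353143223862
```

View pics/c3.png

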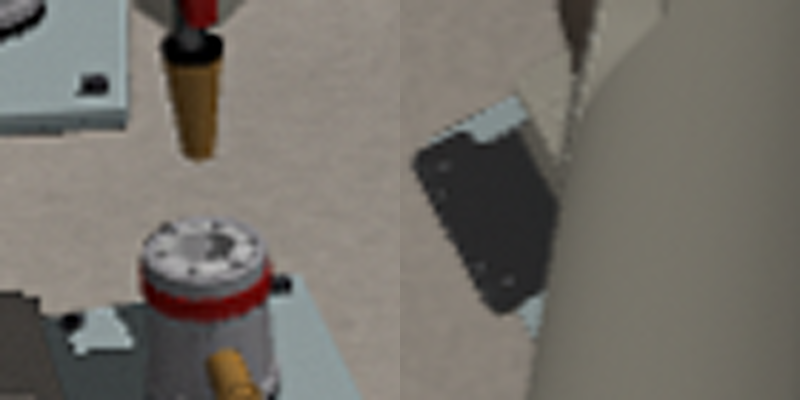

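The scene crop shows the plug hanging upright over the small barrel: underside about (212.2,176.6), ring top about (211.3,157), mouth centre about (213.2,193). The top view is blocked by the arm. I'll compare these with projections.

```bash
python3 - <<'E'
from h import *
np.set_printoptions(precision=2,suppress=True)
x,y,z=manip.current_tool_pos()
print(proj('scene',[[x,y,z-.061],[x,y,z-.011],[.518,-.102,.085],[x+.01,y,z-.061],[x,y+.01,z-.061],[x,y,z-.061+.01]]))
im=cv2.imread('pics/s1.png');h=cv2.cvtColor(im,cv2.COLOR_BGR2HSV).astype(int)
# plug brass columns per row
for r in range(158,181):
    c=[k for k in range(200,225) if h[r,k,1]>95]; print(r,(min(c),max(c)) if c else None,end=' ')
print()
for r in range(186,204): # bright top face of barrel vs bench
    c=[k for k in range(198,230) if h[r,k,1]<22]; print(r,(min(c),max(c)) if c else None,end=' ')
E
```

```text
[[212.13 177.04]
 [210.89 157.97]
 [213.05 193.03]
 [210.99 179.22]
 [216.31 177.42]
 [211.89 173.3 ]]
158 None 159 (208, 214) 160 (207, 216) 161 (207, 216) 162 (207, 215) 163 (208, 215) 164 (208, 215) 165 (208, 215) 166 (208, 215) 167 (208, 215) 168 (209, 215) 169 (209, 215) 170 (209, 215) 171 (209, 215) 172 (210, 215) 173 (210, 215) 174 (210, 215) 175 (210, 214) 176 (210, 214) 177 (211, 214) 178 None 179 None 180 None 
186 None 187 (212, 212) 188 (209, 220) 189 (207, 222) 190 (205, 223) 191 (204, 224) 192 (203, 224) 193 (203, 224) 194 (203, 224) 195 (203, 223) 196 (204, 223) 197 (204, 229) 198 (205, 229) 199 (205, 221) 200 (206, 220) 201 (208, 225) 202 (202, 202) 203 (198, 224)
```

```bash
cat >> h.py <<'E'
def F(n=4):
    a=[]
    for _ in range(n): a.append(manip.current_force()); manip.sleep(.01)
    return np.mean(a,0)
E
python3 - <<'E'
from h import *
np.set_printoptions(precision=4,suppress=True)
manip.sleep(.2); F0=F(8); np.save('F0.npy',F0); print('tare',F0,manip.current_clock())
p=np.array([.518,-.1015,.118]); q=Q(28.3)
manip.servo_line(p,q,vel=.06); print(F()-F0,manip.current_tool_pos(),manip.current_clock())
while p[2]>.096:
    p[2]-=.001; manip.servo_line(p,q,vel=.03); f=F()-F0
    print(p,f,manip.current_tool_pos(),round(manip.current_clock(),2))
    if f[2]>3: break
    L=np.linalg.norm(f[:2])
    if L>1.5: p[:2]+=f[:2]/L*min(.0005,L*1e-4)
    if L>10: break
E
```

```text
tare [-0.0497 -0.0133 -1.0554] 7.3167
[-0.2507 -0.0271 -0.4685] [ 0.5183 -0.1016  0.1184] 8.7
[ 0.518  -0.1015  0.117 ] [-0.0796 -0.1183 -0.3389] [ 0.518  -0.1015  0.1171] 8.98
[ 0.518  -0.1015  0.116 ] [ 0.2177  0.2285 -0.2096] [ 0.5181 -0.1015  0.116 ] 9.27
[ 0.518  -0.1015  0.115 ] [ 0.4834 -0.093  -0.6524] [ 0.5181 -0.1015  0.115 ] 9.55
[ 0.518  -0.1015  0.114 ] [ 0.9452  0.2729 -0.2475] [ 0.5181 -0.1015  0.114 ] 9.83
[ 0.518  -0.1015  0.113 ] [ 1.0663  0.4913 -0.1971] [ 0.5182 -0.1015  0.113 ] 10.12
[ 0.518  -0.1015  0.112 ] [1.326  0.8014 0.1714] [ 0.5182 -0.1014  0.112 ] 10.4
[ 0.5181 -0.1014  0.111 ] [2.0244 0.6242 0.4463] [ 0.5183 -0.1014  0.111 ] 10.68
[ 0.5183 -0.1014  0.11  ] [1.7944 0.5034 0.725 ] [ 0.5184 -0.1013  0.11  ] 10.97
[ 0.5185 -0.1013  0.109 ] [1.6468 1.0166 0.6167] [ 0.5186 -0.1013  0.109 ] 11.25
[ 0.5187 -0.1012  0.108 ] [ 1.6706 -0.0684  0.2288] [ 0.5187 -0.1012  0.108 ] 11.53
[ 0.5188 -0.1012  0.107 ] [1.839  0.202  1.0732] [ 0.5188 -0.1012  0.107 ] 11.82
[ 0.519  -0.1012  0.106 ] [1.9361 0.3562 0.6675] [ 0.519  -0.1012  0.1059] 12.1
[ 0.5192 -0.1012  0.105 ] [1.802  0.2927 0.0262] [ 0.5192 -0.1012  0.1049] 12.38
[ 0.5194 -0.1011  0.104 ] [1.8914 0.1132 0.541 ] [ 0.5193 -0.1011  0.1039] 12.67
[ 0.5196 -0.1011  0.103 ] [1.4712 0.6604 0.0253] [ 0.5195 -0.1011  0.1029] 12.95
[ 0.5197 -0.101   0.102 ] [0.7423 0.1682 0.4647] [ 0.5196 -0.1011  0.1019] 13.23
[ 0.5197 -0.101   0.101 ] [ 1.4535 -0.1299  0.7465] [ 0.5198 -0.1011  0.101 ] 13.52
[ 0.5197 -0.101   0.1   ] [1.027  0.2213 3.1322] [ 0.5198 -0.1011  0.1001] 13.8
```

```bash
cat > turn.py <<'E'
from h import *
np.set_printoptions(precision=4,suppress=True)
F0=np.load('F0.npy'); p=np.array([.5197,-.101,.100])
f=F()-F0
while f[2]<12:   # press
    p[2]-=min(.0004,(13-f[2])*6e-5); manip.servo_line(p,Q(28.3),vel=.03); f=F()-F0
    print('press',p[2],f,manip.current_tool_pos()[2],round(manip.current_clock(),2))
    if p[2]<.095: raise SystemExit
ff=0.; a=28.3
while a<120:
    a=a+3; e=15-f[2]
    ff=np.clip(ff+e*8e-6,0,.0004)
    p[2]-=np.clip(e*6e-5+ff,-.0004,.0005)
    L=np.linalg.norm(f[:2])
    if L>3: p[:2]+=f[:2]/L*.0001
    manip.servo_line(p,Q(a),vel=.03); f=F(2)-F0
    print(round(a,1),p,f,manip.current_tool_pos()[2],round(float(manip.current_wrist_torque()[2]),2),round(manip.current_clock(),2))
    if f[2]>18.8 or manip.current_clock()>40: print('STOP'); p[2]+=.0005; manip.servo_line(p,Q(a),vel=.03); break
np.save('pa.npy',np.r_[p,a])
E
python3 turn.py
```

```text
press 0.09960000000000001 [0.4585 0.3382 4.0578] 0.0997782597687411 14.12
press 0.09920000000000001 [ 0.7738 -0.2929  5.487 ] 0.0993607908967614 14.4
press 0.09880000000000001 [0.2235 0.247  6.3862] 0.09897459372329474 14.68
press 0.09840317301213504 [0.4327 0.0376 7.4958] 0.09868448037282038 14.97
press 0.09807292326403132 [0.106  0.2541 8.0233] 0.09844669544635073 15.25
press 0.09777432232212949 [-0.5779 -0.1594  8.6886] 0.0982355368217266 15.53
press 0.09751564070777168 [-0.3624 -0.0683  9.4027] 0.09805953186942659 15.82
press 0.09729980233671481 [-1.1168  0.1006  9.7824] 0.09788071978947159 16.1
press 0.09710674357118904 [-0.7005  0.0199 10.1837] 0.09774165795935566 16.38
press 0.09693776370150578 [-0.8611  0.0577 10.44  ] 0.09762836597742935 16.67
press 0.09678416432932009 [-1.1581  0.4517 11.2601] 0.09752014690278873 16.95
press 0.09667977138507952 [-1.1198  0.5363 11.4535] 0.09741096031247368 17.23
press 0.09658698385843538 [-1.5499  0.5204 11.6785] 0.0973798037745216 17.52
press 0.09650769279476848 [-1.3496  0.2756 11.6432] 0.09730537762084036 17.8
press 0.09642628472101984 [
[... 2148 characters left out ...]
.5196 -0.101   0.0911] [-2.0861  0.5743 15.8809] 0.09244933804600014 0.02 24.77
103.3 [ 0.5196 -0.101   0.091 ] [-2.0465  0.3595 15.9515] 0.09235866157782746 0.09 25.03
106.3 [ 0.5196 -0.101   0.0909] [-1.9636  0.1098 15.5392] 0.09225700016383495 0.05 25.3
109.3 [ 0.5196 -0.101   0.0908] [-2.1676  0.4453 15.6441] 0.09216639181034428 0.08 25.57
112.3 [ 0.5196 -0.101   0.0907] [-2.3318  0.2212 15.7128] 0.09204571218435598 0.12 25.83
115.3 [ 0.5196 -0.101   0.0907] [-2.5435 -0.4159 15.7339] 0.09195272634527529 0.08 26.1
118.3 [ 0.5196 -0.101   0.0906] [-2.738  -0.048  15.5317] 0.09187350424234113 0.09 26.37
121.3 [ 0.5196 -0.101   0.0905] [-2.1919  0.9662 15.8933] 0.09181630829938622 0.08 26.63
```

```bash
python3 - <<'E'
from h import *
np.set_printoptions(precision=4,suppress=True)
s=viewer.get_image('scene'); F0=np.load('F0.npy'); pa=np.load('pa.npy');p=pa[:3];q=Q(pa[3])
print('finger',manip.current_finger_gap(),manip.current_tool_pos())
for _ in range(8):
    f=F(2)-F0
    if f[2]<3: break
    p[2]+=.0004; manip.servo_line(p,q,vel=.03)
print(p,F()-F0,manip.current_tool_pos(),manip.current_clock())
np.save('pa.npy',np.r_[p,pa[3]])
s2=viewer.get_image('scene')
cv2.imwrite('pics/c4.png',np.hstack([cv2.resize(im[150:220,178:248,::-1],(400,400),interpolation=2) for im in(s,s2)]))
E
```

```text
finger 0.011251914818174696 [ 0.5201 -0.1012  0.0918]
[ 0.5196 -0.101   0.0933] [ 3.506  -1.2249  2.1972] [ 0.5199 -0.1011  0.0932] 28.6
```

View pics/c4.png

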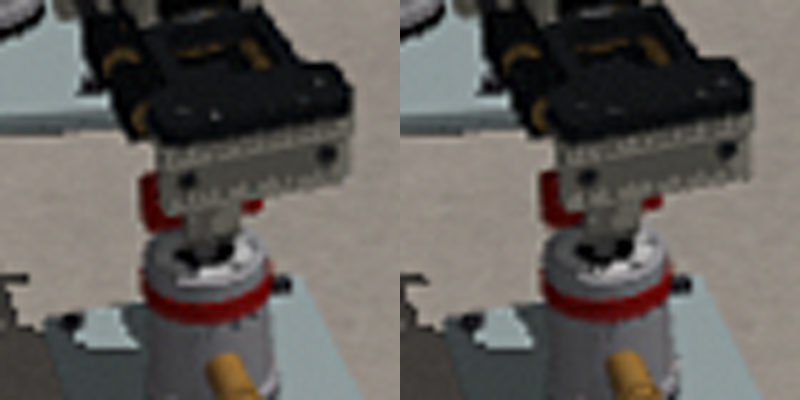

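The crop shows the handle turned across the pipe and the ring sunk in the mouth. I'll release, back off and check.

```bash
python3 - <<'E'
from h import *
np.set_printoptions(precision=4,suppress=True)
effector.open_jaws(); p=np.load('pa.npy')[:3]
manip.servo_line(p+[0,0,.15],vel=.12)
manip.move_pose([.45,.25,.3],Q(170.5)); print(manip.current_clock())
s,t=viewer.get_image('scene'),viewer.get_image('top')
cv2.imwrite('pics/s2.png',s[:,:,::-1]);cv2.imwrite('pics/t2.png',t[:,:,::-1])
cv2.imwrite('pics/c5.png',np.hstack([cv2.resize(im[y-35:y+35,x-35:x+35,::-1],(400,400),interpolation=2) for im,x,y in((s,213,185),(t,291,182))]))
C={}
for n,im,x0,y0,w in(('scene',s,195,165,30),('top',t,270,160,45)):
    h=cv2.cvtColor(im,cv2.COLOR_RGB2HSV).astype(int)[y0:y0+w,x0:x0+w+8]
    m=((h[...,0]<6)|(h[...,0]>174))&(h[...,1]>125)&(h[...,2]>50)
    k,l,st,ce=cv2.connectedComponentsWithStats(m.astype(np.uint8)); i=1+st[1:,4].argmax()
    C[n]=ce[i]+[x0,y0]; print(n,st[i],C[n])
    if n=='top':
        P=onplane('top',np.argwhere(l==i)[:,::-1]+[x0,y0],.124)[:,:2]; wv,v=np.linalg.eigh(np.cov(P.T)); print('yaw',np.degrees(np.arctan2(*v[::-1,1])))
print(tri(C['scene'],C['top']))
E
```

```text
32.7333
scene [  8  12  21  13 208] [212.8077 182.7452]
top [15 14 16 12 75] [292.6    179.7333]
yaw 121.42275955409494
(array([ 0.5193, -0.1016,  0.1144]), [np.float64(0.001006016006201452), np.float64(0.0010060160062013844)])
```

View pics/c5.png

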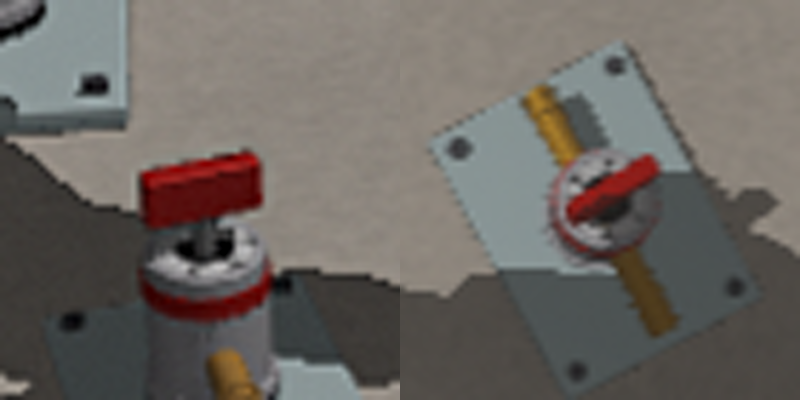

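The released plug stands upright with its handle square across the pipe (121° against 118°) and its ring below the rim. Handing in.

```bash
python3 -c "
from bench import manip
print(manip.hand_in(),manip.current_clock())"
```

```text
the job is handed in; nothing more can be done
the job is handed in; nothing more can be done
```

I handed the job in with the red-handled plug wedged in the 160 x 120 mm stopcock: handle about 3° off square across the pipe, ring about 2–3 mm below the rim, and measured push at most about 16 N; the judge's result was not shown.

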